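# Gauge-rod check of an inclined spindle guide on a die bonder

### The job

Swing the red dust cover well clear of the inclined guide tube by turning its brass hex nut clockwise, close to the stop. Then take the gauge rod with the blue handle, push it into the tube until its collar stops on the mouth, draw it fully out again, and present it at the reader: rod level, tip midway between the ring-lit lens and the white panel at lens height, not touching the reader. Finish still holding the rod steady there; leave the orange-handled rod and everything else on the bench where they are.

Things in the scene. Friction and masses are not known exactly. Their poses are not given: they have to be found in the camera images.
- cover (a joint): Hinge of the red dust cover about a vertical pivot post beside the tube mouth: rad, 0 = across the mouth, grows as its nut turns clockwise seen from above, end stop at 1.4 (clear of the mouth). It starts at 0 to 0.2, stays where it is left and needs about 0.1 N m. Arm and plate reach 95 mm from the pivot, 85 to 130 mm over the bench; open, it points to the housing's +x.
- cover_nut (a point): Centre of the brass hex nut on top of the pivot, 145 mm over the bench. Nut 28 mm across flats, 30 mm tall, axis vertical, free space all round it; it turns with the cover. Its frame turns with the nut: two flats face its own +x and -x, the cover arm runs from below the nut along its own +y. Grip it from above across the x flats.
- housing: Aluminium spindle housing fixed on the bench, base 190 x 150 x 12 mm (x -160 to +30, y -100 to +50 mm from the origin). Origin on the bench right below the centre of the tube mouth; +x is the horizontal direction in which the mouth faces, z up. A block with a blue disc, up to 94 mm high, stands behind the tube (x -155 to -90 mm). The nut's post stands at x +16, y -75 mm.
- guide: The guide tube. Origin: centre of its mouth plane, 105 mm over the bench; its own z axis is the tube axis pointing out of the mouth: up and outward, 30 degrees above level, away from the robot's side. Steel tube, bore 12 mm, outside 24 mm, 105 mm long; the brass mouth is a funnel 14 mm deep that widens to 22 mm inside and 34 mm outside.
- rod_grip (a point): Centre of the blue handle (50 long, 16 wide, 22 mm tall) of the gauge rod (about 120 g), 50 mm over the bench, level in open slots, tip roughly towards the robot. x runs along the rod from tip to tail, y across the 16 mm width (grip across it), z up. Collar (30 mm across): stop face at x -41 mm; rod 8 mm thick on to the tip at x -141 mm; tail 8 mm thick to x +55 mm. Balance about x -20 mm.
- rod_tip (a point): End of the blue-handled rod's tip, on its axis (141 mm from the handle centre); same axes as rod_grip.
- rod_stop (a point): Centre of the collar's stop face on the rod's axis, 100 mm from the tip; same axes. It meets the mouth centre of the guide when fully in.
- spare_grip (a point): Handle centre of the other, equal rod with an ORANGE handle, lying parallel in the other place of the rest, 84 mm away; leave it there. Which of the two places holds which rod varies.
- rest: Fixed black rest for the two rods, base 200 x 130 x 10 mm; +x along the rods from tip to tail, rods at y +42 and -42 mm. Grey slotted supports under each rod at x -100 and x +45 mm (10 mm thick, 30 mm wide, 60 mm high) from the handle centre; origin on the bench below the middle between the handles.
- read_point (a point): Reading point of the reader, midway between lens and white panel, 110 mm over the bench: the rod's tip belongs here. Frame of the reader: y from the panel towards the lens, z up, x horizontal and across, pointing roughly away from the robot; bring the rod in along x (tail towards +x) or from above.
- reader: Fixed reader; origin on the bench below the reading point, same axes. Base 100 mm (x) by 200 mm (y -70 to +130), 12 mm thick. Black camera with red ring light, front at y +54 mm, 76 mm across, top 148 mm high; white panel 70 x 70 mm, face at y -50 mm, top 145 mm. Open above and on both x sides.
- pack_a: Loose black chip tray 60 x 60 x 8 mm with gold chips, bystander; origin under its centre.
- pack_b: Loose black chip tray 60 x 60 x 8 mm with dark chips, bystander; origin under its centre.
- bottle: Small loose bottle, 48 mm in diameter, 110 mm tall, bystander; origin under its centre.
- cup: Small loose white cup, 64 mm in diameter, 50 mm tall, bystander; origin under its centre.
- screwdriver: Loose screwdriver on the bench, bystander.

How it is judged:
By the outcome, as a careful person would: the job done as asked, in the order asked, and still so for the second after the job is handed in, while the arm keeps its last pose, push and grip.
It also fails if it takes over 72 s, if anything falls off the work surface, if the arm or the gripper's body presses on something with over 40 N, if the wrist force passes 120 N, or if a joint passes its speed limit or range.

### The arm

A 7-joint arm with a two-finger parallel gripper is mounted at the origin on the work surface. World frame = base frame: x ahead of the robot, y to its left, z up, the work surface at z = 0. Lengths are in m, angles in rad, forces in N, time in s.
With the tool pointing down it reaches from about 0.425 to 0.825 m from the base axis. Payload 3.6 kg.
Tool frame: the origin (TCP) lies where the fingers leave the gripper's body, on its centre line; the fingertips stand 73 mm ahead of it and the grasp point (between the pads) lies 54 mm ahead of it; x points along the fingers, y is the direction in which the jaws open and shut, and the axes are right-handed (so a half turn about x gives the same grasp; the last joint's range is limited). The gripper opens to 85 mm and grips with 20 to 120 N. Pads are 22 mm wide; open, the fingers measure 114 mm over their backs; the gripper's body (76 mm by 85 mm) begins 54 mm behind the grasp point. The pads swing forward as they close: fully open they stand 13 mm farther back than shut.
Start: joints at [-1.177, 0.615, -0.013, 1.423, 0.008, 1.103, -0.04], TCP at [0.265, 0.593, 0.304] pointing down, gripper open.
Joint ranges: [-3.12, 3.12], [-0.3, 2.06], [-1.34, 1.32], [0.26, 2.42], [-1.36, 4.5], [0.01, 1.98], [-2.84, 2.84]. Speed limits (rad/s): [2.79, 2.79, 3.14, 3.14, 3.14, 3.14, 3.14].

### API

Orientations are given as a unit quaternion [x, y, z, w].
In Python, from station import arm, snapshot, camera_info, ticket gives the robot as it stands. Calls block until the motion is done:
- arm.movep(position, orientation): joint-space move of the TCP to a pose.
- arm.line_to(position, velocity=0.15, ori=None): straight line of the TCP; ori=None keeps the orientation; velocity is the mean speed in m/s.
- arm.move_j(angles): joint-space move.
- arm.move_gripper(opening, effort=None): opening from 0.0 (shut) to 1.0 (fully open); effort is the grip in N (None keeps the last); returns when the fingers have stopped.
- arm.pause(seconds).
- arm.ik(position, orientation): joint angles nearest the present ones, or None.
- snapshot(name): name is "side" or "top" or "wrist"; returns the picture (420x560x3 uint8, blue, green, red); there is no depth.
- camera_info(name): a dict with "fx", "fy", "cx", "cy" (pixels), "R" (3x3) and "t" (3): a world point X has camera coordinates R X + t; the wrist camera has in their place "T_tool_cam" (4x4, takes a point from camera to tool coordinates, whose origin is the TCP and whose axes are the tool frame's). Camera axes: x right, y down, z forward; pixel columns grow to the right and rows downward; lengths in m; the calibration is good to about 2 mm. A picture is of the moment at which its call begins: read the wrist's pose just before it. camera_info takes no time and is no camera call.
A pose or a line that the arm cannot do raises arm.MotionError and nothing moves.
- ticket.finish_job(): hands the job in, once; it reports no verdict.
Readings, each from a call of its own:
- arm.read_time(): time.
- arm.read_joint_positions(): joint angles.
- arm.read_dq(): joint speeds.
- arm.read_effort(): joint torques, N m.
- arm.read_tool_pos(): TCP position.
- arm.read_eef_rot(): TCP orientation.
- arm.read_ft_force(): force on the tool from outside, world axes, zero at the start.
- arm.read_wrist_torque(): the same for the moment, N m.
- arm.read_opening(): opening from 0.0 (shut) to 1.0 (fully open).
Only numpy, scipy, OpenCV 4.12 (cv2) and the standard library are available. Lean on these libraries where they do the work, as an engineer would, in place of code of your own. Each camera call takes 0.05 s, during which the arm holds its last target.

## Working session

There is one attempt and no reset: what is moved stays moved. The work goes in short steps, each a Python script; the robot and the scene stay as the last script left them, time stands still between calls to the robot, and variables do not carry over. Pictures are saved under pics/ and viewed, and the job is handed in when it is done.

```bash
ls; mkdir -p pics; python3 - <<'E'
from station import arm, snapshot, camera_info
import cv2
for n in ("side","top","wrist"):
    cv2.imwrite(f"pics/{n}0.png",snapshot(n)); print(n,camera_info(n))
print(arm.read_time(),arm.read_tool_pos(),arm.read_eef_rot())
E
```

```text
pics
side {'fx': 516.4295240655972, 'fy': 516.4295240655972, 'cx': 274.3884139083333, 'cy': 208.4191752999506, 'R': array([[-0.97779331, -0.20924909, -0.01162189],
       [-0.14555905,  0.71798328, -0.68067068],
       [ 0.15077404, -0.66386356, -0.73249734]]), 't': array([0.60272622, 0.22016766, 1.05676035])}
top {'fx': 426.60820209271805, 'fy': 426.60820209271805, 'cx': 273.44043668515985, 'cy': 207.63795760459104, 'R': array([[ 5.90337297e-04, -9.99778546e-01,  2.10359219e-02],
       [-9.93603924e-01, -2.96180594e-03, -1.12882554e-01],
       [ 1.12919860e-01, -2.08347358e-02, -9.93385635e-01]]), 't': array([-0.08273782,  0.61339306,  1.1526958 ])}
wrist {'fx': 330.63268766023236, 'fy': 330.63268766023236, 'cx': 280.21741646044103, 'cy': 208.43537278447877, 'T_tool_cam': array([[-4.58817067e-04, -2.89597936e-01,  9.57148277e-01,
        -7.03697851e-02],
       [ 9.99999383e-01, -1.10088888e-03,  1.46269539e-04,
        -3.13725451e-04],
       [ 1.01135453e-03,  9.57147754e-01,  2.89598263e-01,
        -7.31967223e-02],
       [ 0.00000000e+00,  0.00000000e+00,  0.00000000e+00,
         1.00000000e+00]])}
0.15 [0.26532464 0.592904   0.30301583] [ 0.14697764  0.69165398 -0.14832529  0.69138409]
```

View pics/side0.png

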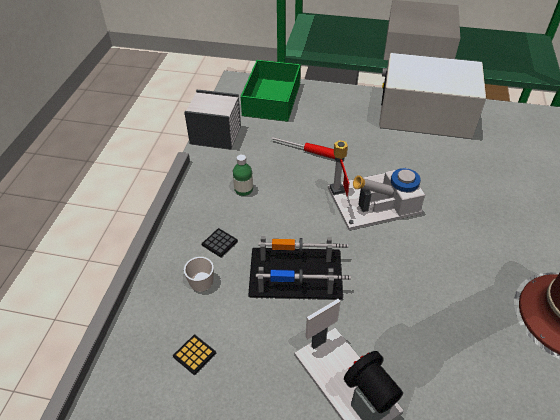

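View pics/top0.png

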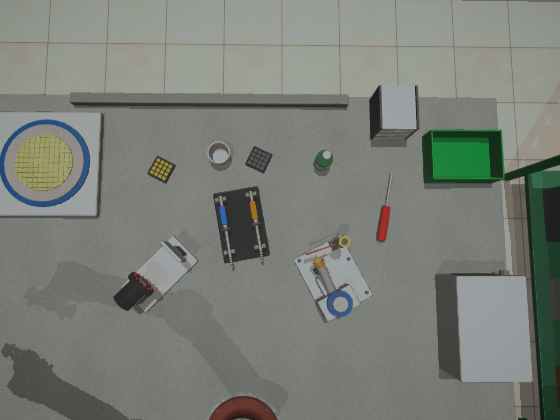

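View pics/wrist0.png

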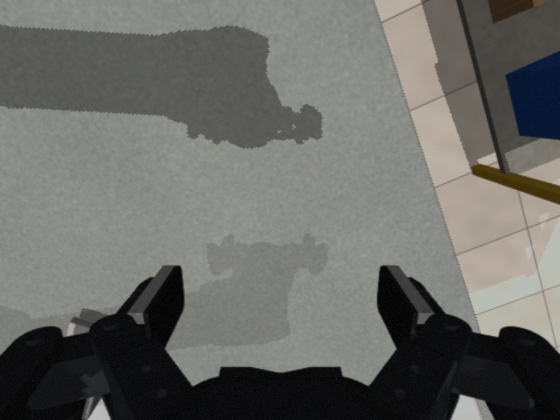

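```bash
cat > h.py <<'E'
import numpy as np, cv2
from station import arm, snapshot, camera_info
from scipy.spatial.transform import Rotation as Rot
def cam(n, pose=None):
    c=camera_info(n)
    if n=='wrist':
        p,q=pose; Rt=Rot.from_quat(q).as_matrix(); T=np.array(c['T_tool_cam'])
        Rc=Rt@T[:3,:3]; o=Rt@T[:3,3]+p
        return c,Rc,o
    R=np.array(c['R']); return c,R.T,-R.T@np.array(c['t'])
def ray(n,u,v,pose=None):
    c,Rc,o=cam(n,pose); d=Rc@np.array([(u-c['cx'])/c['fx'],(v-c['cy'])/c['fy'],1]); return o,d/np.linalg.norm(d)
def plane(n,u,v,z,pose=None):
    o,d=ray(n,u,v,pose); return o+d*(z-o[2])/d[2]
def tri(rays):
    A=0;b=0
    for o,d in rays:
        P=np.eye(3)-np.outer(d,d); A=A+P; b=b+P@o
    x=np.linalg.solve(A,b); return x,[np.linalg.norm((np.eye(3)-np.outer(d,d))@(x-o)) for o,d in rays]
def proj(n,X,pose=None):
    c,Rc,o=cam(n,pose); p=Rc.T@(np.asarray(X)-o); return np.array([c['fx']*p[0]/p[2]+c['cx'],c['fy']*p[1]/p[2]+c['cy']])
def Q(x,y):  # tool orientation from tool x dir and (approx) y dir
    x=np.array(x,float);x/=np.linalg.norm(x); y=np.array(y,float); y-=x*(x@y); y/=np.linalg.norm(y)
    return Rot.from_matrix(np.stack([x,y,np.cross(x,y)],1)).as_quat()
def blob(img,lo,hi,roi=None,minA=8):
    hsv=cv2.cvtColor(img,cv2.COLOR_BGR2HSV); m=cv2.inRange(hsv,np.array(lo),np.array(hi))
    if roi is not None:
        k=np.zeros_like(m); x0,y0,x1,y1=roi; k[y0:y1,x0:x1]=1; m=m*k
    n,l,s,c=cv2.connectedComponentsWithStats(m)
    return sorted([(int(s[i,4]),c[i].round(1).tolist(),s[i,:4].tolist()) for i in range(1,n) if s[i,4]>=minA],reverse=True),l
def pose(): return np.array(arm.read_tool_pos()),np.array(arm.read_eef_rot())
E
python3 - <<'E'
from h import *
t=cv2.imread('pics/top0.png'); s=cv2.imread('pics/side0.png')
cv2.imwrite('pics/c1.png',cv2.resize(t[220:330,280:390],None,fx=5,fy=5,interpolation=cv2.INTER_CUBIC))
cv2.imwrite('pics/c2.png',cv2.resize(t[170:320,100:280],None,fx=4,fy=4,interpolation=cv2.INTER_CUBIC))
cv2.imwrite('pics/c3.png',cv2.resize(s[130:240,310:430],None,fx=5,fy=5,interpolation=cv2.INTER_CUBIC))
for n,i in(('top',t),('side',s)):
    print(n,'blue',blob(i,(100,120,60),(125,255,255))[0][:4]); print('or',blob(i,(8,180,120),(18,255,255))[0][:4]); print('brass',blob(i,(19,120,60),(30,255,255))[0][:6])
E
```

```text
top blue [(1213, [45.8, 164.5], [0, 120, 89, 87]), (292, [338.9, 303.1], [327, 291, 26, 26]), (110, [222.8, 214.9], [219, 206, 9, 19])]
or []
brass [(194, [160.6, 168.8], [150, 158, 23, 22]), (83, [318.5, 262.2], [313, 258, 11, 10]), (80, [253.4, 209.6], [250, 201, 8, 18]), (56, [343.4, 241.4], [339, 236, 11, 12]), (23, [25.1, 166.7], [15, 165, 19, 3]), (22, [34.6, 171.9], [27, 171, 17, 3])]
side blue [(321, [405.1, 181.3], [391, 168, 29, 24]), (293, [281.8, 275.3], [270, 269, 25, 13])]
or [(136, [283.0, 241.5], [272, 239, 23, 6])]
brass [(497, [193.6, 352.9], [176, 337, 36, 33]), (56, [340.4, 145.0], [334, 140, 13, 11]), (52, [338.8, 153.3], [334, 149, 13, 10]), (50, [357.4, 183.3], [353, 179, 12, 9])]
```

View pics/c1.png

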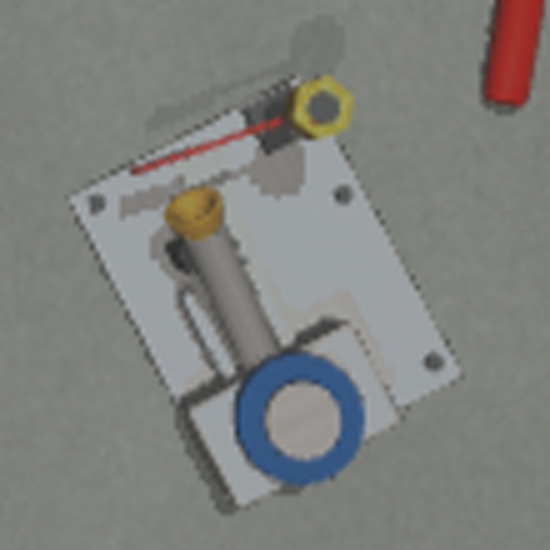

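View pics/c2.png

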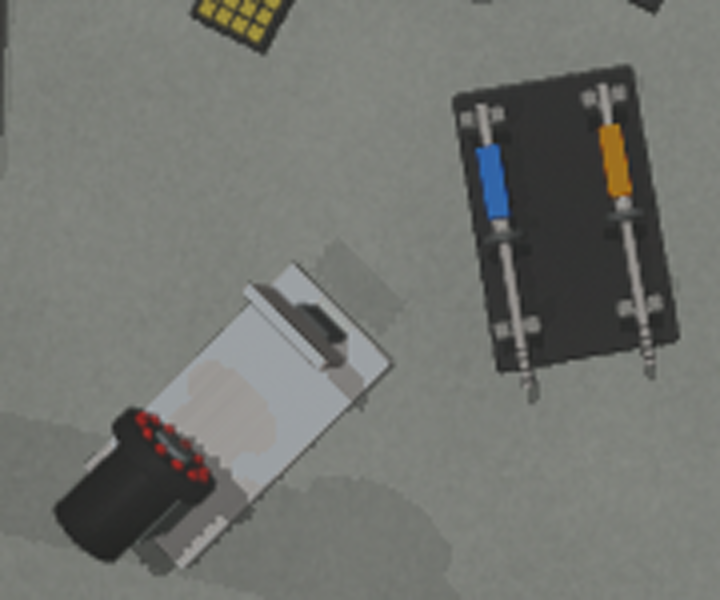

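View pics/c3.png

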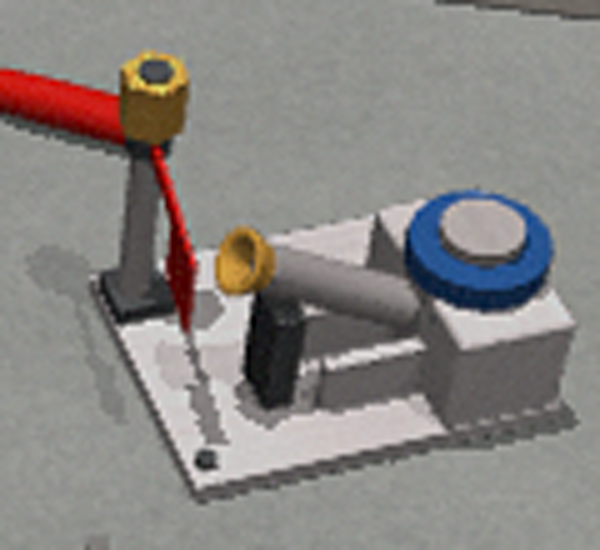

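```bash
python3 - <<'E'
from h import *
np.set_printoptions(precision=4,suppress=True)
C1=lambda a,b:(280+a/5-.4,220+b/5-.4); C2=lambda a,b:(100+a/4-.375,170+b/4-.375); C3=lambda a,b:(310+a/5-.4,130+b/5-.4)
# nut top centre z .16
print('nut top',plane('top',*C1(322,107),.160),'side',plane('side',*C3(156,72),.160),tri([ray('top',*C1(322,107)),ray('side',*C3(156,72))]))
# mouth
print('mouth',plane('top',*C1(195,212),.105),plane('side',*C3(243,261),.105),tri([ray('top',*C1(195,212)),ray('side',*C3(243,261))]))
# housing base corners z .012
A=plane('top',*C1(70,197),.012);B=plane('top',*C1(462,376),.012);D=plane('side',*C3(203,488),.012)
print('corner +30,+50',A,D,' -160,-100',B, np.linalg.norm((A-B)[:2]),'exp .242')
print('disc blue',tri([ray('top',338.9,303.1),ray('side',405.1,181.3)]))
# rod handles
print('blue top',plane('top',222.8,214.9,.061)); print('or',plane('top',253.4,209.6,.061))
tail=plane('top',*C2(482,105),.050); tip=plane('top',*C2(532,398),.050); print('tail',tail,'tip',tip,np.linalg.norm(tail-tip),'exp .196'); h=tail-tip;print('yaw',np.degrees(np.arctan2(h[1],h[0])))
tail=plane('top',*C2(603,84),.050); tip=plane('top',*C2(651,374),.050); h=tail-tip;print('yaw or',np.degrees(np.arctan2(h[1],h[0])))
# reader panel top edge z .145, base corners z .012
P=[plane('top',*C2(*p),.012) for p in((296,262),(393,362),(182,568))]; print('reader base',P,np.linalg.norm(P[0]-P[1]),np.linalg.norm(P[1]-P[2]))
p1=plane('top',*C2(247,284),.145);p2=plane('top',*C2(328,366),.145);print('panel top',p1,p2,np.linalg.norm(p1-p2))
E
```

```text
nut top [ 0.5167 -0.254   0.16  ] side [ 0.5134 -0.2572  0.16  ] (array([ 0.5149, -0.2535,  0.1631]), [np.float64(0.0017197672523027697), np.float64(0.0017197672523025515)])
mouth [ 0.4643 -0.1973  0.105 ] [ 0.4616 -0.1983  0.105 ] (array([ 0.4629, -0.1971,  0.1061]), [np.float64(0.0013680239778455377), np.float64(0.0013680239778454863)])
corner +30,+50 [ 0.4714 -0.1388  0.012 ] [ 0.4644 -0.1398  0.012 ]  -160,-100 [ 0.3723 -0.3573  0.012 ] 0.2399417791547923 exp .242
disc blue (array([ 0.3548, -0.2535,  0.0748]), [np.float64(0.001691249467917677), np.float64(0.0016912494679176583)])
blue top [0.5904 0.0563 0.061 ]
or [ 0.6051 -0.0266  0.061 ]
tail [0.6441 0.0655 0.05  ] tip [0.4444 0.0289 0.05  ] 0.20300566360368652 exp .196
yaw 10.39265973331818
yaw or 9.66817848804977
reader base [array([0.5377, 0.198 , 0.012 ]), array([0.4681, 0.1288, 0.012 ]), array([0.3276, 0.2703, 0.012 ])] 0.09819973880070183 0.1994433023656945
panel top [0.5176 0.1999 0.145 ] [0.4669 0.1484 0.145 ] 0.07224235455635886
```

```bash
python3 - <<'E'
from h import *
np.set_printoptions(precision=3,suppress=True)
yv=lambda a:[np.cos(np.radians(a)),np.sin(np.radians(a)),0]
print(Rot.from_quat(arm.read_eef_rot()).as_matrix())
for s in(0,180):
  for a in(19,-20,-49): print('nut',s,a,arm.ik([.515,-.2545,.2],Q([0,0,-1],yv(a+s))))
for s in(1,-1):  # tool z = s*tail ; tool y = z × x
  z=s*np.array(yv(10.2)); print('rod',s,arm.ik([.59,.056,.104],Q([0,0,-1],np.cross(z,[0,0,-1]))))
  h=np.array(yv(28.5)); g=h*.866+np.array([0,0,.5]); x=h*.5-np.array([0,0,.866]); 
  for d in(.041,.16,.22):
    p=np.array([.463,-.1975,.105])+g*d-x*.054; print('ins',s,d,p,arm.ik(p,Q(x,np.cross(s*g,x))))
  h=np.array(yv(45)); p=np.array([.455,.21,.11])+h*.141+[0,0,.054]; print('read',s,arm.ik(p,Q([0,0,-1],np.cross(s*h,[0,0,-1]))))
E
```

```text
[[-0.001  0.408  0.913]
 [-0.002  0.913 -0.408]
 [-1.    -0.002  0.   ]]
nut 0 19 [ 0.125  0.662  0.479  1.778 -0.405  0.801  1.135]
nut 0 -20 [ 0.03   0.7    0.646  1.78  -0.544  0.847  0.585]
nut 0 -49 [-0.013  0.724  0.726  1.782 -0.61   0.875  0.14 ]
nut 180 19 [-0.186  0.901  1.132  1.787 -0.924  1.095 -1.526]
nut 180 -20 [-0.186  0.901  1.132  1.787 -0.924  1.095 -2.207]
nut 180 -49 [ 0.484  0.62  -0.099  1.766  0.083  0.76   2.629]
rod 1 [-0.051  0.782 -0.131  1.774  0.165  0.596  1.468]
ins 1 0.041 [ 0.47  -0.193  0.172] [ 1.144  0.757 -0.93   2.15   0.838  0.214  1.738]
ins 1 0.16 [ 0.561 -0.144  0.232] [ 0.86   0.633 -0.755  1.956  0.178  0.309  2.204]
ins 1 0.22 [ 0.607 -0.119  0.262] [ 0.669  0.583 -0.576  1.839 -0.094  0.395  2.382]
read 1 [-0.371  0.76  -0.298  1.609  0.281  0.815  1.571]
rod -1 [-0.463  0.851  0.559  1.788 -0.668  0.701 -0.922]
ins -1 0.041 [ 0.47  -0.193  0.172] [ 1.04   0.685 -0.744  2.152  0.086  0.14  -0.666]
ins -1 0.16 [ 0.561 -0.144  0.232] [ 0.473  0.53  -0.154  1.967 -0.838  0.42   0.017]
ins -1 0.22 [ 0.607 -0.119  0.262] [ 0.214  0.526  0.119  1.853 -0.889  0.563 -0.046]
read -1 [-0.785  0.779  0.422  1.624 -0.402  0.826 -0.981]
```

```bash
python3 - <<'E'
from h import *
yv=lambda a:[np.cos(np.radians(a)),np.sin(np.radians(a)),0]
arm.movep([.515,-.2545,.34],Q([0,0,-1],yv(19)))
p=pose(); im=snapshot('wrist'); np.savez('w1.npz',p=p[0],q=p[1]); cv2.imwrite('pics/w1.png',im); print(p,arm.read_time(),arm.read_joint_positions())
E
```

```text
(array([ 0.51563901, -0.25348736,  0.33979246]), array([ 0.4102152 ,  0.57621017, -0.40986043,  0.57595118])) 3.3 [-0.04627555  0.55383392  0.76720911  1.61185587 -0.41286977  1.14519133
  1.15304971]
```

View pics/w1.png

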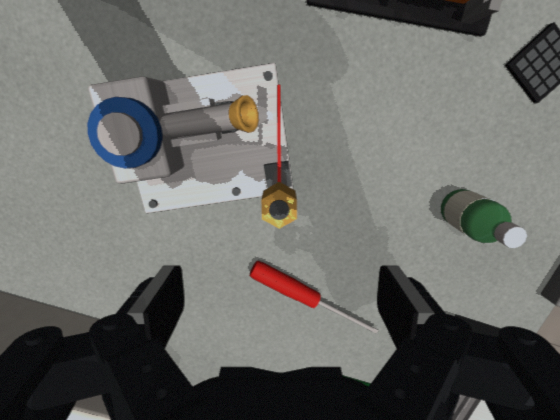

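```bash
python3 - <<'E'
from h import *
i=cv2.imread('pics/w1.png')
cv2.imwrite('pics/w1a.png',cv2.resize(i[55:225,80:300],None,fx=3.6,fy=3.5,interpolation=cv2.INTER_CUBIC))
cv2.imwrite('pics/w1b.png',cv2.resize(i[175:240,240:320],None,fx=8,fy=8,interpolation=cv2.INTER_CUBIC))
E
```

```text
(no output)
```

View pics/w1a.png

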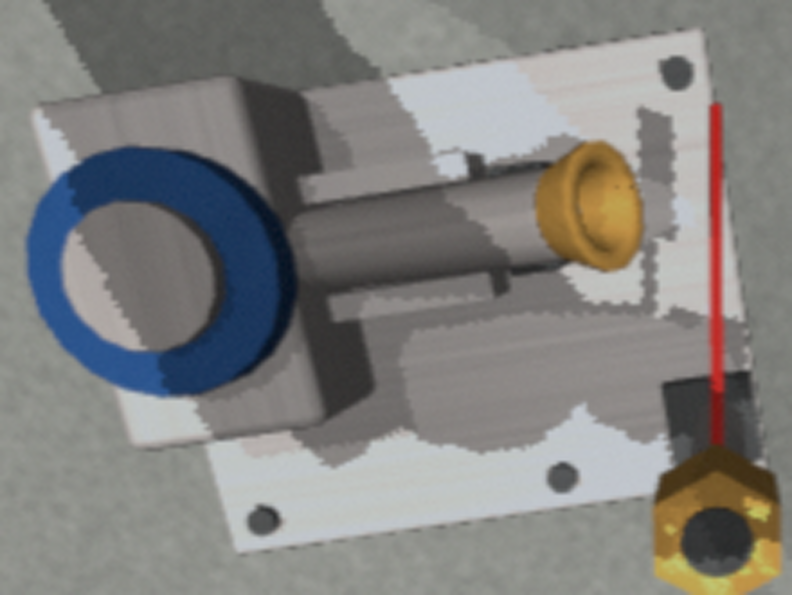

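View pics/w1b.png

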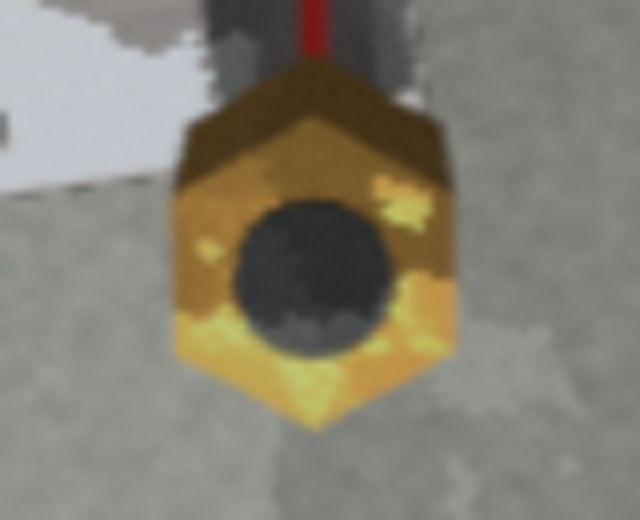

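```bash
python3 - <<'E'
from h import *
np.set_printoptions(precision=4,suppress=True)
d=np.load('w1.npz'); ps=(d['p'],d['q'])
C=lambda a,b:(80+a/3.6-.36,55+b/3.5-.36)
W=lambda a,b,z:plane('wrist',*C(a,b),z,ps)
nut=plane('wrist',279,208.5,.16,ps); print('nut',nut)
m=W(605,206,.105); print('mouth',m); v=nut-m; print(np.linalg.norm(v[:2]),'exp .0767 yaw',np.degrees(np.arctan2(v[1],v[0])-np.arctan2(-75,16)))
A=W(704,30,.012);B=W(238,552,.012);e=A-B; print(A,B,np.linalg.norm(e),'exp .242 yaw',np.degrees(np.arctan2(e[1],e[0])-np.arctan2(150,190)))
for a,b in(((655,493),(238,552)),((704,30),(300,88))):
    e=W(*a,.012)-W(*b,.012); print('edge',np.degrees(np.arctan2(e[1],e[0])))
e=W(704,30,.012)-W(762,440,.012); print('front',np.degrees(np.arctan2(e[1],e[0]))-90)
for y in(28,28.5,29):
    Rz=Rot.from_euler('z',y,degrees=True).as_matrix(); print(y,A-Rz@[.03,.05,.0],B-Rz@[-.16,-.1,0],nut-Rz@[.016,-.075,0])
e=plane('wrist',278.8,86,.125,ps)-plane('wrist',278.9,180,.125,ps); print('cover arm yaw',np.degrees(np.arctan2(e[1],e[0])))
E
```

```text
nut [ 0.5158 -0.256   0.16  ]
mouth [ 0.4661 -0.1975  0.105 ]
0.07669533509435153 exp .0767 yaw 28.31101721098092
[ 0.471  -0.1403  0.012 ] [ 0.3726 -0.358   0.012 ] 0.23891517695142217 exp .242 yaw 27.37779357205974
edge 27.570770744342795
edge 26.81377674739211
front 27.293115974768313
28 [ 0.468  -0.1985  0.012 ] [ 0.4669 -0.1946  0.012 ] [ 0.4664 -0.1973  0.16  ]
28.5 [ 0.4685 -0.1986  0.012 ] [ 0.4655 -0.1938  0.012 ] [ 0.4659 -0.1977  0.16  ]
29 [ 0.469  -0.1986  0.012 ] [ 0.464 -0.193  0.012] [ 0.4654 -0.1981  0.16  ]
cover arm yaw 109.05169353441612
```

```bash
python3 - <<'E'
from h import *
np.set_printoptions(precision=3,suppress=True)
yv=lambda a:[np.cos(np.radians(a)),np.sin(np.radians(a)),0]
n=[.5158,-.2555]
arm.line_to(n+[.202],velocity=.12,ori=Q([0,0,-1],yv(19)))
print(arm.read_ft_force(),arm.read_time())
arm.move_gripper(0.0,60)
print('open',arm.read_opening(),pose()[0],arm.read_ft_force(),arm.read_time())
for a in np.linspace(19,-49.8,8)[1:]:
    arm.movep(n+[.202],Q([0,0,-1],yv(a)))
    print(round(a,1),arm.read_ft_force(),arm.read_wrist_torque(),arm.read_opening(),arm.read_time())
r=Rot.from_quat(arm.read_eef_rot()).as_matrix(); print(np.degrees(np.arctan2(r[1,1],r[0,1])),pose()[0],arm.read_joint_positions())
E
```

```text
[ 0.419 -0.488 -0.12 ] 4.6
open 0.3148830231657728 [ 0.515 -0.256  0.202] [-2.298 -0.2    4.768] 5.1667
9.2 [-2.4    0.79   5.396] [ 0.202  0.547 -0.082] 0.3167702330380535 5.425
-0.7 [-2.695  0.45   4.89 ] [ 0.208  0.463 -0.081] 0.31556705431145704 5.6833
-10.5 [-2.045  1.792  5.366] [ 0.132  0.434 -0.113] 0.31984382307919423 5.9417
-20.3 [-3.027  1.526  5.027] [ 0.211  0.411 -0.076] 0.319401166604196 6.2
-30.1 [-1.413  0.346  5.755] [ 0.219  0.433 -0.067] 0.3152299444251842 6.4583
-40.0 [-1.859  0.925  4.95 ] [ 0.207  0.463 -0.084] 0.3171247347013146 6.7167
-49.8 [-2.342  1.11   4.203] [ 0.213  0.449 -0.051] 0.3145476392455968 6.975
-49.80951707828621 [ 0.515 -0.256  0.202] [-0.131  0.822  0.985  1.78  -0.808  1.003  0.311]
```

```bash
python3 - <<'E'
from h import *
arm.move_gripper(0.6)
p0=arm.read_tool_pos(); arm.line_to([p0[0],p0[1],.34],velocity=.2)
p=pose(); im=snapshot('wrist'); np.savez('w2.npz',p=p[0],q=p[1]); cv2.imwrite('pics/w2.png',im); cv2.imwrite('pics/top2.png',snapshot('top'));print(arm.read_time())
E
```

```text
8.275
```

View pics/w2.png

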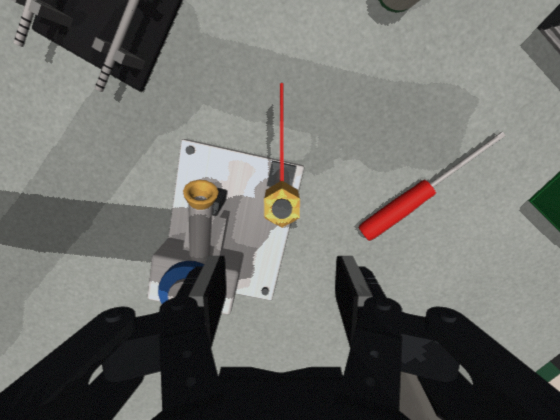

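```bash
python3 - <<'E'
from h import *
i=cv2.imread('pics/w2.png')
cv2.imwrite('pics/w2a.png',cv2.resize(i[130:305,140:310],None,fx=4,fy=3.4,interpolation=cv2.INTER_CUBIC))
E
```

```text
(no output)
```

View pics/w2a.png

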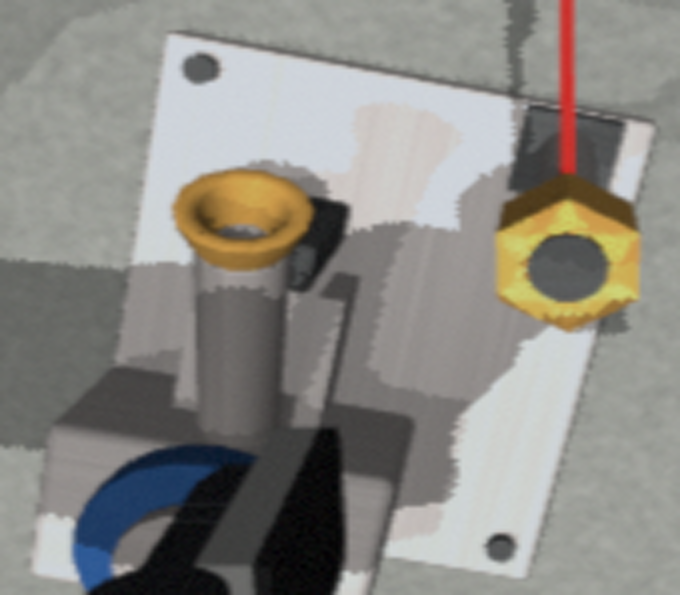

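```bash
python3 - <<'E'
from h import *
np.set_printoptions(precision=4,suppress=True)
d=np.load('w2.npz'); ps=(d['p'],d['q']); d=np.load('w1.npz'); p1=(d['p'],d['q'])
C=lambda a,b:(140+a/4-.375,130+b/3.4-.35)
W=lambda a,b,z:plane('wrist',*C(a,b),z,ps)
nut=W(567,267,.16); m=W(243,208,.105); print('nut',nut,'mouth',m)
v=nut-m; print(np.linalg.norm(v[:2]),'yaw',np.degrees(np.arctan2(v[1],v[0])-np.arctan2(-75,16)))
A=W(170,32,.012);B=W(526,577,.012);F=W(655,122,.012);e=A-B
print(A,B,F,np.linalg.norm(e),'yaw',np.degrees(np.arctan2(e[1],e[0])-np.arctan2(150,190)))
e=A-F; print('front',np.linalg.norm(e),np.degrees(np.arctan2(e[1],e[0]))-90); e=F-B; print('side',np.linalg.norm(e),np.degrees(np.arctan2(e[1],e[0])))
C1=lambda a,b:(80+a/3.6-.36,55+b/3.5-.36)
print('tri mouth',tri([ray('wrist',*C1(605,206),p1),ray('wrist',*C(243,208),ps)]))
# two-view axis of tube: bottom of tube centreline in each view
print('tube dir pix plane z: ',W(243,208,.105)-W(237,425,.105+0))
e=plane('wrist',281.7,86,.125,ps)-plane('wrist',281.8,165,.125,ps); print('cover arm yaw',np.degrees(np.arctan2(e[1],e[0])))
E
```

```text
nut [ 0.5154 -0.2563  0.16  ] mouth [ 0.4665 -0.1974  0.105 ]
0.07658979502961885 yaw 27.70434851233012
[ 0.471  -0.1406  0.012 ] [ 0.373  -0.3585  0.012 ] [ 0.5397 -0.2707  0.012 ] 0.23896221510606228 yaw 27.495027158546673
front 0.1471597177213716 27.845838183467606
side 0.1884605685873608 27.77308871933604
tri mouth (array([ 0.4659, -0.1971,  0.1033]), [np.float64(0.0002324832237475684), np.float64(0.00023248322374758257)])
tube dir pix plane z:  [0.0543 0.0378 0.    ]
cover arm yaw 40.302070316711365
```

```bash
python3 - <<'E'
from h import *
z=np.array([np.cos(np.radians(10.2)),np.sin(np.radians(10.2)),0])
arm.movep([.575,.0535,.25],Q([0,0,-1],np.cross(z,[0,0,-1])))
p=pose(); im=snapshot('wrist'); np.savez('w3.npz',p=p[0],q=p[1]); cv2.imwrite('pics/w3.png',im); print(arm.read_time(),arm.read_joint_positions())
print(blob(im,(100,120,60),(125,255,255))[0][:3])
E
```

```text
9.8333 [-0.37395168  0.58443344  0.39084583  1.71715737 -0.27144054  0.89388608
  1.87560718]
[(1201, [280.9, 217.6], [271, 186, 21, 62])]
```

View pics/w3.png

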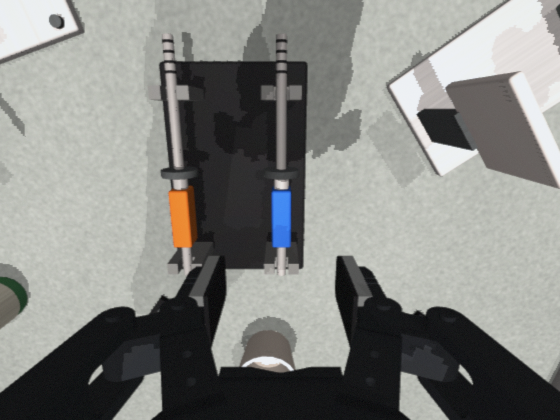

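```bash
python3 - <<'E'
from h import *
np.set_printoptions(precision=4,suppress=True)
d=np.load('w3.npz'); ps=(d['p'],d['q'])
im=cv2.imread('pics/w3.png')
cv2.imwrite('pics/w3a.png',cv2.resize(im[20:290,225:335],None,fx=3,fy=2.2,interpolation=cv2.INTER_CUBIC)[:600])
cv2.imwrite('pics/w3b.png',cv2.resize(im[160:290,240:325],None,fx=6,fy=4.5,interpolation=cv2.INTER_CUBIC))
P=lambda u,v,z:plane('wrist',u,v,z,ps)
tip=P(281,37,.05); tail=P(281.7,275,.05); e=tail-tip; print(tip,tail,np.linalg.norm(e),np.degrees(np.arctan2(e[1],e[0])))
E
```

```text
[0.453  0.0304 0.05  ] [0.6454 0.0651 0.05  ] 0.1954882845932057 10.213479714503176
```

View pics/w3b.png

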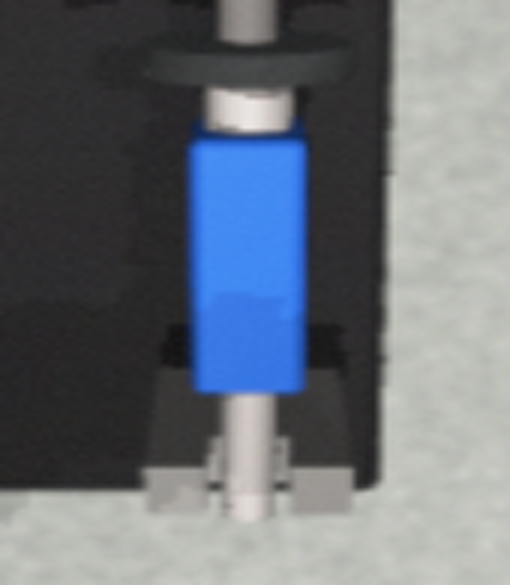

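View pics/w3a.png

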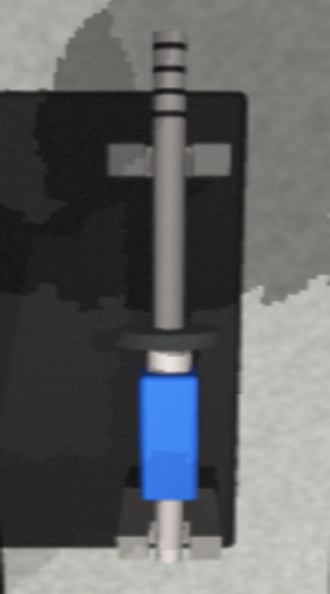

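```bash
python3 - <<'E'
from h import *
np.set_printoptions(precision=4,suppress=True)
d=np.load('w3.npz'); ps=(d['p'],d['q'])
P=lambda u,v,z:plane('wrist',u,v,z,ps)
B=lambda a,b:(240+a/6-.4,160+b/4.5-.4); A=lambda a,b:(225+a/3-.3,20+b/2.2-.3)
h1=P(*B(249,140),.061); h2=P(*B(249,392),.061); print('handle',(h1+h2)/2,np.linalg.norm(h1-h2),'exp .05; w',np.linalg.norm(P(*B(191,260),.061)-P(*B(306,260),.061)))
tip=P(*A(170,30),.052); tail=P(*A(170,562),.052); e=tail-tip;u=e/np.linalg.norm(e); print(tip,tail,np.linalg.norm(e),np.degrees(np.arctan2(e[1],e[0])))
print('grip from tip',tip+.141*u,'from tail',tail-.055*u,'top-cam',plane('top',222.8,214.9,.061))
print('collar rear etc', (P(*A(170,335),.05)-tip)@u)
z=np.array([np.cos(np.radians(10.2)),np.sin(np.radians(10.2)),0])
E
```

```text
handle [0.5893 0.0546 0.061 ] 0.048883369709216966 exp .05; w 0.01583386193965592
[0.451  0.0303 0.052 ] [0.6446 0.0646 0.052 ] 0.19661362138758734 10.04527933144307
grip from tip [0.5898 0.0549 0.052 ] from tail [0.5904 0.055  0.052 ] top-cam [0.5904 0.0563 0.061 ]
collar rear etc 0.1027966329212725
```

```bash
python3 - <<'E'
from h import *
np.set_printoptions(precision=4,suppress=True)
z=np.array([np.cos(np.radians(10.1)),np.sin(np.radians(10.1)),0]); q=Q([0,0,-1],np.cross(z,[0,0,-1]))
arm.movep([.5897,.0548,.16],q); arm.line_to([.5897,.0548,.104],velocity=.1)
print(pose()[0],arm.read_ft_force())
arm.move_gripper(0.0,80); print(arm.read_opening(),arm.read_ft_force(),arm.read_wrist_torque(),pose()[0])
arm.line_to([.5897,.0548,.23],velocity=.12)
p=pose(); im=snapshot('wrist'); np.savez('w4.npz',p=p[0],q=p[1]); cv2.imwrite('pics/w4.png',im);cv2.imwrite('pics/side4.png',snapshot('side'))
print(arm.read_opening(),arm.read_ft_force(),arm.read_wrist_torque(),p,arm.read_time(),arm.read_joint_positions())
E
```

```text
[0.5903 0.0547 0.1048] [ 0.013  -0.6208  0.3134]
0.1750532239389485 [-1.0562 -0.1351  4.8189] [0.0025 0.1569 0.0104] [0.5901 0.0548 0.1048]
0.1710219068357553 [ 0.1454 -0.5463 -2.3467] [ 0.0656 -0.0347  0.0223] (array([0.5891, 0.0549, 0.2291]), array([-0.0623,  0.7051,  0.0623,  0.7036])) 12.7083 [-0.3637  0.6302  0.3811  1.6968 -0.29    0.8728  1.8864]
```

View pics/w4.png

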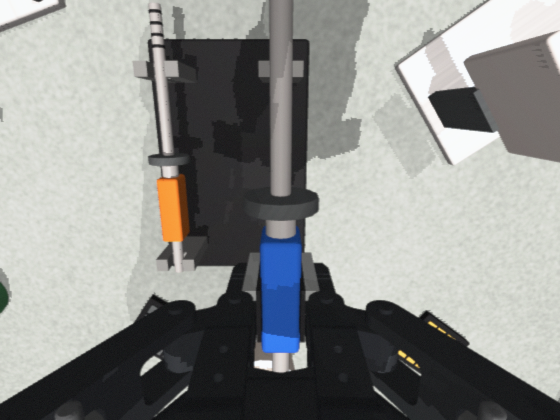

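View pics/side4.png

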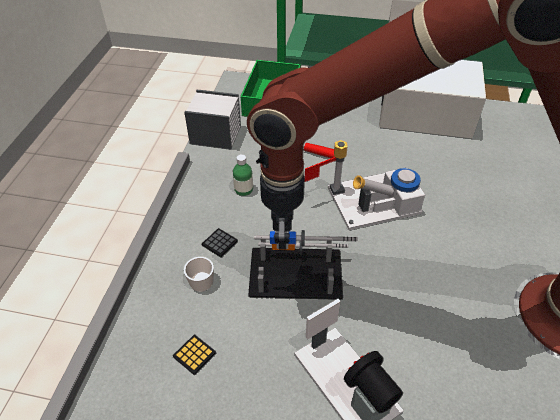

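```bash
cat >> h.py <<'E'
M=np.array([.4664,-.1974,.105]); YAW=np.radians(27.6)
hh=np.array([np.cos(YAW),np.sin(YAW),0]); G=hh*np.cos(np.pi/6)+np.array([0,0,.5]); X=hh*.5-np.array([0,0,np.cos(np.pi/6)]); QI=Q(X,np.cross(G,X))
L=np.cross(G,X) # tool y
GX=.0548
def ins(d,m=M): return m+G*d-X*GX   # d: handle centre distance from mouth along axis
E
python3 - <<'E'
from h import *
np.set_printoptions(precision=3,suppress=True)
for d in(.26,.2,.17,.1,.041): print(d,ins(d),arm.ik(ins(d),QI))
E
```

```text
0.26 [ 0.642 -0.106  0.282] [ 0.332  0.538 -0.125  1.749 -0.567  0.522  2.737]
0.2 [ 0.596 -0.13   0.252] [ 0.515  0.542 -0.297  1.877 -0.535  0.409  2.799]
0.17 [ 0.573 -0.142  0.237] [ 0.62   0.555 -0.396  1.935 -0.491  0.35   2.804]
0.1 [ 0.519 -0.17   0.202] [ 0.836  0.605 -0.573  2.059 -0.382  0.226  2.814]
0.041 [ 0.474 -0.194  0.173] [ 0.991  0.662 -0.671  2.15  -0.256  0.137  2.795]
```

```bash
python3 - <<'E'
from h import *
np.set_printoptions(precision=3,suppress=True)
a=np.array(arm.read_joint_positions()); b=np.array([0.669,0.583,-0.576,1.839,-0.094,0.395,2.382])
arm.line_to([.60,.0548,.28],velocity=.2)
a=np.array(arm.read_joint_positions())
for f in(.33,.66,1):
    arm.move_j(list(a+(b-a)*f)); p=pose(); print(p[0],Rot.from_quat(p[1]).as_matrix()[:,0],Rot.from_quat(p[1]).as_matrix()[:,2])
for d in(.26,.2,.17,.1,.041): print(d,arm.ik(ins(d),QI))
print(arm.read_time())
E
```

```text
[ 0.607 -0.013  0.241] [ 0.081  0.1   -0.992] [0.956 0.273 0.106]
[ 0.61  -0.067  0.235] [ 0.233  0.19  -0.954] [0.89  0.354 0.288]
[ 0.607 -0.118  0.262] [ 0.439  0.24  -0.866] [0.761 0.413 0.5  ]
0.26 [ 0.583  0.583 -0.523  1.741 -0.089  0.462  2.317]
0.2 [ 0.698  0.587 -0.583  1.871 -0.097  0.364  2.396]
0.17 [ 0.757  0.595 -0.611  1.931 -0.1    0.318  2.437]
0.1 [ 0.895  0.628 -0.669  2.058 -0.099  0.214  2.539]
0.041 [ 1.01   0.672 -0.703  2.15  -0.09   0.134  2.631]
14.5
```

Good margins. Approach to 25 mm before the mouth, and look.

```bash
python3 - <<'E'
from h import *
np.set_printoptions(precision=4,suppress=True)
arm.movep(ins(.20),QI); arm.line_to(ins(.164),velocity=.1)
p=pose(); im=snapshot('wrist'); np.savez('w5.npz',p=p[0],q=p[1]); cv2.imwrite('pics/w5.png',im);cv2.imwrite('pics/side5.png',snapshot('side'));cv2.imwrite('pics/top5.png',snapshot('top'))
R=Rot.from_quat(p[1]).as_matrix()
print('err',p[0]-ins(.164),R[:,0]-X,R[:,2]-G, 'tip',p[0]+R[:,0]*GX-R[:,2]*.141,M+G*.023,arm.read_ft_force(),arm.read_time())
s=cv2.imread('pics/side5.png'); cv2.imwrite('pics/side5a.png',cv2.resize(s[120:250,250:440],None,fx=4,fy=4,interpolation=cv2.INTER_CUBIC))
E
```

```text
err [0.0007 0.0003 0.0005] [0.0011 0.0003 0.0006] [-0.0007  0.      0.0011] tip [ 0.4849 -0.1878  0.1169] [ 0.4841 -0.1882  0.1165] [-0.6946  0.0894 -1.0694] 15.4083
```

View pics/w5.png

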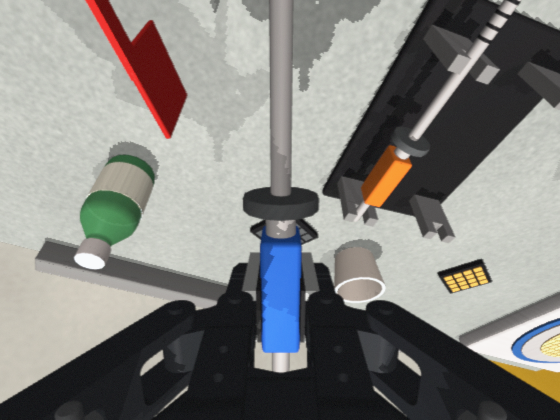

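View pics/side5a.png

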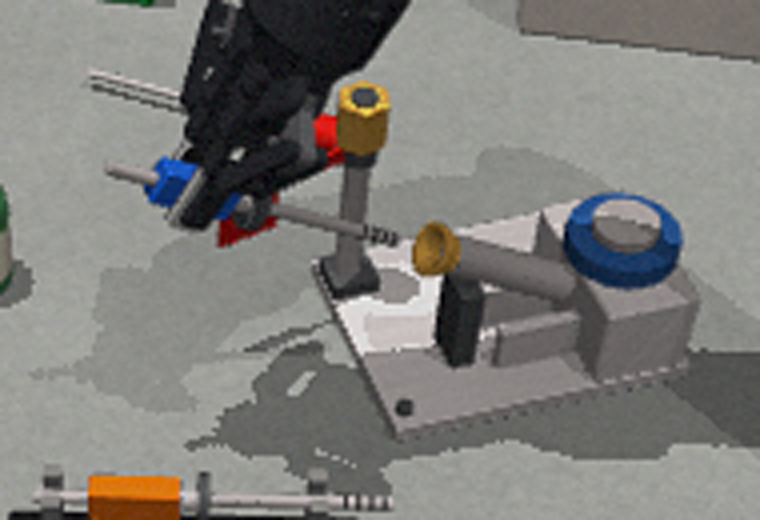

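```bash
python3 - <<'E'
from h import *
np.set_printoptions(precision=2,suppress=True)
f0=np.array(arm.read_ft_force())
for d in(.14,.13,.12,.105,.09):
    arm.line_to(ins(d),velocity=.06,ori=QI)
    f=np.array(arm.read_ft_force())-f0; p=pose()[0]; print(d,'f axial %.1f lat %.1f perp %.1f'%(f@G,f@L,f@X),'d %.4f'%((p-M)@G+X@(0*X)),1e3*((p-ins(d))@np.stack([L,X,G],1)),np.array(arm.read_wrist_torque()),arm.read_opening(),arm.read_time())
    if np.linalg.norm(f)>15: break
E
```

```text
0.14 f axial 0.1 lat 0.3 perp 0.4 d 0.1397 [-0.26 -0.03 -0.32] [-0.33  0.52 -0.02] 0.16942182879447942 15.9583
0.13 f axial 0.6 lat -0.5 perp 0.7 d 0.1293 [-0.07  0.05 -0.69] [-0.28  0.56  0.03] 0.17581635344221513 16.275
0.12 f axial 0.3 lat -0.1 perp 1.4 d 0.1193 [-0.09  0.05 -0.75] [-0.35  0.57  0.01] 0.16973634718634215 16.5917
0.105 f axial 0.2 lat -2.0 perp 0.6 d 0.1043 [-0.14  0.01 -0.66] [-0.33  0.56 -0.02] 0.1760967946002193 16.9917
0.09 f axial -0.1 lat -1.3 perp -0.1 d 0.0894 [-0.14  0.02 -0.61] [-0.25  0.57 -0.02] 0.17079146131997303 17.3917
```

```bash
python3 - <<'E'
from h import *
np.set_printoptions(precision=2,suppress=True)
f0=np.array([-.69,.09,-1.07])
for d in(.07,.052,.046,.044,.0425,.041,.0395,.038,.0365,.035,.033):
    arm.line_to(ins(d),velocity=.06 if d>.05 else .02,ori=QI)
    f=np.array(arm.read_ft_force())-f0; p=pose()[0]; print(d,'f axial %.1f lat %.1f perp %.1f'%(f@G,f@L,f@X),1e3*((p-ins(d))@np.stack([L,X,G],1)),arm.read_opening(),arm.read_time())
    if f@G>9: break
p=pose(); im=snapshot('wrist'); np.savez('w6.npz',p=p[0],q=p[1]); cv2.imwrite('pics/w6.png',im);
s=snapshot('side');cv2.imwrite('pics/side6a.png',cv2.resize(s[120:250,250:440],None,fx=4,fy=4,interpolation=cv2.INTER_CUBIC))
E
```

```text
0.07 f axial 0.5 lat -0.3 perp 0.8 [-0.17 -0.   -0.42] 0.1760727936292505 17.875
0.052 f axial -0.4 lat -0.4 perp 0.4 [-0.09  0.01 -0.48] 0.16787849053925283 18.325
0.046 f axial 0.4 lat -0.3 perp 1.2 [-0.01  0.01 -0.04] 0.16992937113943954 18.775
0.044 f axial 0.6 lat -0.9 perp -0.1 [ 0.02  0.02 -0.14] 0.17417435306370002 19.025
0.0425 f axial 0.3 lat -0.3 perp 0.8 [ 0.    0.01 -0.13] 0.16962091477317276 19.275
0.041 f axial 3.2 lat 0.1 perp -0.2 [-0.04 -0.04  0.87] 0.17385169095640085 19.525
0.0395 f axial 6.4 lat 0.8 perp -0.4 [ 0.01 -0.06  2.19] 0.17576901133668077 19.775
0.038 f axial 8.5 lat 1.7 perp -0.6 [ 0.07 -0.11  3.56] 0.17054450766436993 20.025
0.0365 f axial 11.6 lat 1.6 perp -1.0 [ 0.07 -0.17  4.93] 0.17668689302026638 20.275
```

View pics/w6.png

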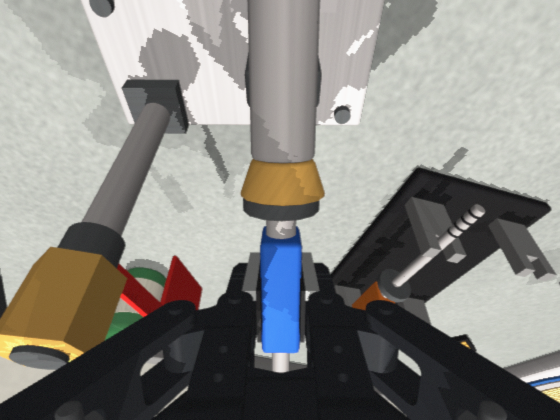

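View pics/side6a.png

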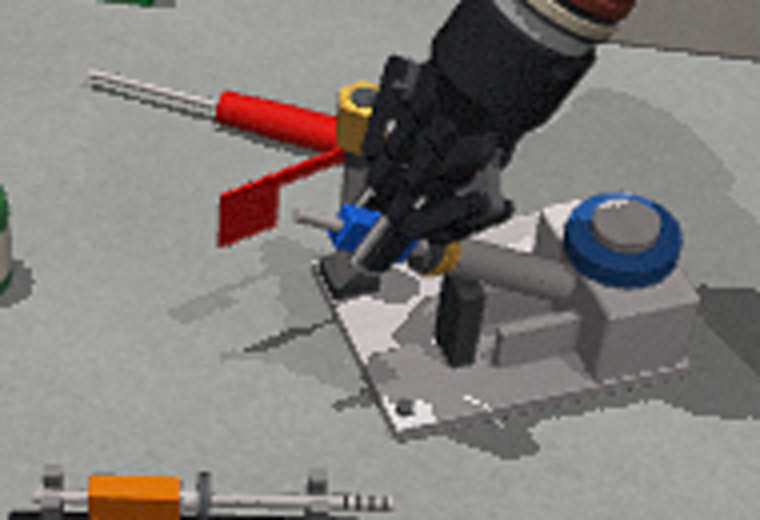

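```bash
cat >> h.py <<'E'
RX=np.array([np.cos(np.radians(44.8)),np.sin(np.radians(44.8)),0]); RY=np.array([-RX[1],RX[0],0]); QR=Q([0,0,-1],np.cross(RX,[0,0,-1]))
E
python3 - <<'E'
from h import *
np.set_printoptions(precision=3,suppress=True)
f0=np.array([-.69,.09,-1.07])
for d in(.09,.2):
    arm.line_to(ins(d),velocity=.1,ori=QI); f=np.array(arm.read_ft_force())-f0; print(f@G,f@L,f@X,arm.read_time())
p=ins(.2)+[0.0,0.03,.13]; print(arm.ik(p,QI)); arm.line_to(p,velocity=.25)
t=np.array([.4545,.212,0])+.08*RX-.045*RY+[0,0,.41]
print(t,arm.ik(t,QR),arm.read_joint_positions())
E
```

```text
-0.5318508920455147 -0.5802221712806632 -0.05411493585490257 21.0583
0.1192469664666691 -1.3211877965243368 0.16557672962884729 22.3083
[ 0.668  0.409 -0.589  1.724 -0.139  0.649  2.312]
[0.543 0.236 0.41 ] [-0.223  0.464 -0.366  1.418  0.167  1.291  1.753] [ 0.67   0.41  -0.589  1.727 -0.137  0.649  2.311]
```

```bash
python3 - <<'E'
from h import *
np.set_printoptions(precision=4,suppress=True)
t=np.array([.4545,.212,0])+.08*RX-.045*RY+[0,0,.41]
arm.movep(t,QR)
p=pose(); im=snapshot('wrist'); np.savez('w7.npz',p=p[0],q=p[1]); cv2.imwrite('pics/w7.png',im)
cv2.imwrite('pics/side7.png',snapshot('side')); cv2.imwrite('pics/top7.png',snapshot('top'));print(p,arm.read_time())
E
```

```text
(array([0.544 , 0.234 , 0.4089]), array([-0.2689,  0.6549,  0.2677,  0.6536])) 24.4
```

View pics/w7.png

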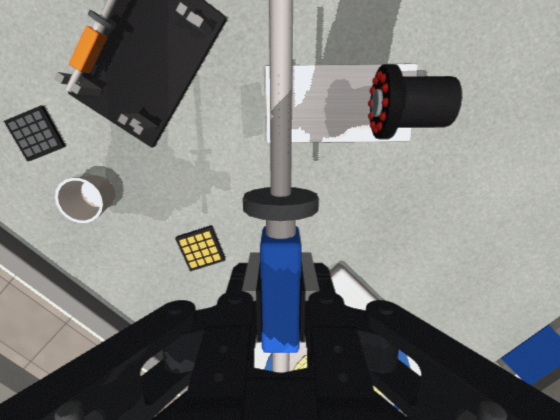

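```bash
python3 - <<'E'
from h import *
im=cv2.imread('pics/w7.png')
cv2.imwrite('pics/w7a.png',cv2.resize(im[45:160,250:470],None,fx=3.6,fy=5,interpolation=cv2.INTER_CUBIC))
E
```

```text
(no output)
```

View pics/w7a.png

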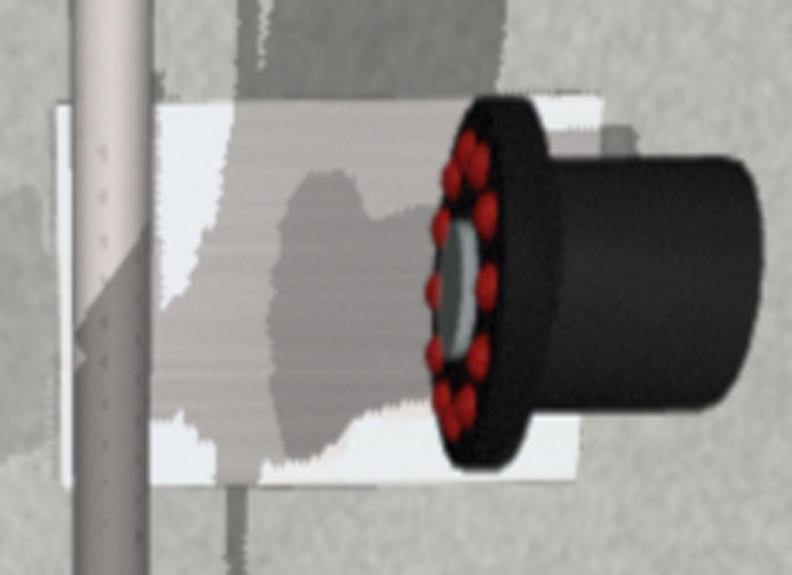

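```bash
python3 - <<'E'
from h import *
np.set_printoptions(precision=4,suppress=True)
d=np.load('w7.npz'); ps=(d['p'],d['q'])
C=lambda a,b:(250+a/3.6-.36,45+b/5-.4); W=lambda a,b,z:plane('wrist',*C(a,b),z,ps)
TL,BL,TR,BR=[W(*c,.012) for c in((57,103),(64,486),(603,94),(577,482))]
print(TL,BL,TR,BR); print([np.linalg.norm(a-b) for a,b in((TL,BL),(TR,BR),(TL,TR),(BL,BR))])
for a,b in((TL,TR),(BL,BR)): e=b-a; print('y yaw',np.degrees(np.arctan2(e[1],e[0]))-90)
for a,b in((TL,BL),(TR,BR)): e=b-a; print('x yaw',np.degrees(np.arctan2(e[1],e[0])))
c=(TL+BL+TR+BR)/4; ey=(TR+BR-TL-BL); ey/=np.linalg.norm(ey); print('origin',c-.03*ey,ey)
lens=W(457,290,.11); print('lens',lens,'->',lens-ey*.054)
# top view corners
C2=lambda a,b:(100+a/4-.375,170+b/4-.375); P=[plane('top',*C2(*p),.012) for p in((296,262),(393,362))]
print('top origin',(P[0]+P[1])/2+.07*ey)
# ring LED in top0 and lens
print('proj top of origin guess', proj('top',c-.03*ey+[0,0,.098]))
i=cv2.imread('pics/top0.png'); cv2.imwrite('pics/c4.png',cv2.resize(i[225:315,105:205],None,fx=7,fy=6.5,interpolation=cv2.INTER_CUBIC))
i=cv2.imread('pics/side0.png'); cv2.imwrite('pics/c5.png',cv2.resize(i[295:420,285:410],None,fx=6,fy=4.7,interpolation=cv2.INTER_CUBIC))
E
```

```text
[0.4665 0.1294 0.012 ] [0.5358 0.1995 0.012 ] [0.3263 0.2688 0.012 ] [0.396  0.3399 0.012 ]
[np.float64(0.09851373586450046), np.float64(0.09955046793922234), np.float64(0.19777437525150565), np.float64(0.19813975741053552)]
y yaw 45.153585557338516
y yaw 44.85437741585727
x yaw 45.37142561908852
x yaw 45.577899288747076
origin [0.4524 0.2132 0.012 ] [-0.7072  0.7071  0.    ]
lens [0.4155 0.2501 0.11  ] -> [0.4537 0.2119 0.11  ]
top origin [0.4534 0.2129 0.012 ]
proj top of origin guess [158.6595 266.6802]
```

View pics/c4.png

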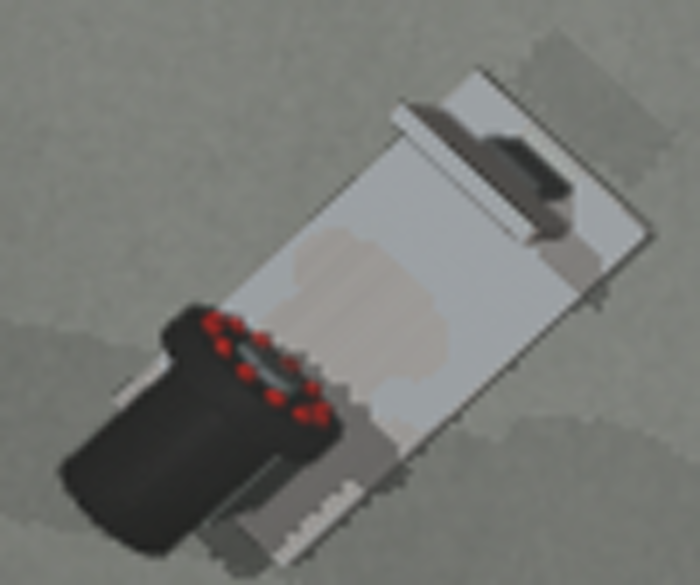

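View pics/c5.png

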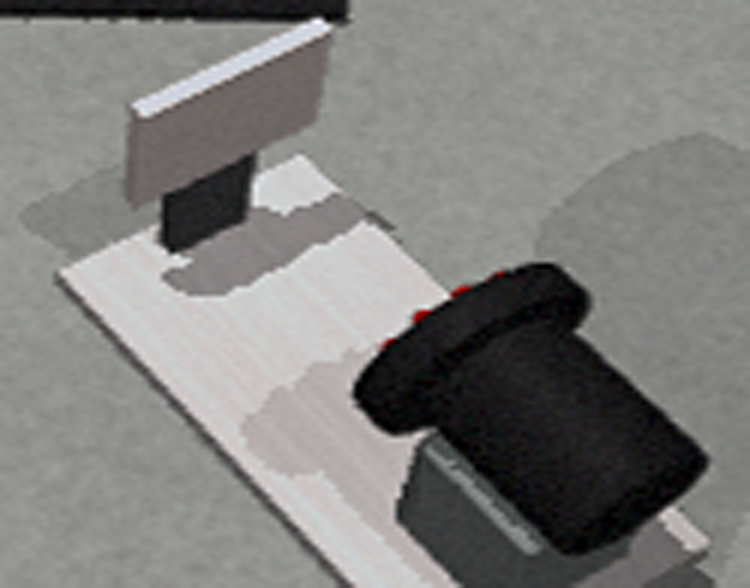

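```bash
sed -i 's/radians(44.8)/radians(45.1)/g' h.py; python3 - <<'E'
from h import *
np.set_printoptions(precision=4,suppress=True)
rp=np.array([.4532,.2126,.110]); T=rp+.141*RX+[0,0,GX]
arm.movep(T+[0,0,.15],QR); 
p=T.copy(); 
arm.line_to(T,velocity=.12,ori=QR); arm.pause(.3)
p=pose(); R=Rot.from_quat(p[1]).as_matrix(); tip=p[0]+R[:,0]*GX-R[:,2]*.141; print('tip',tip,'rod z',R[:,2],p[0]-T)
for n in('wrist','side','top'): cv2.imwrite(f'pics/{n}8.png',snapshot(n))
np.savez('w8.npz',p=p[0],q=p[1]); print(arm.read_ft_force(),arm.read_opening(),arm.read_time())
s=cv2.imread('pics/side8.png'); cv2.imwrite('pics/side8a.png',cv2.resize(s[270:420,230:420],None,fx=4,fy=4,interpolation=cv2.INTER_CUBIC))
s=cv2.imread('pics/top8.png'); cv2.imwrite('pics/top8a.png',cv2.resize(s[190:330,90:250],None,fx=4.5,fy=4.2,interpolation=cv2.INTER_CUBIC))
E
```

```text
tip [0.4533 0.2127 0.1103] rod z [0.7059 0.7083 0.0006] [0.0001 0.     0.0004]
[-0.7015 -0.37   -1.5807] 0.17386006790181616 26.8083
```

View pics/side8a.png

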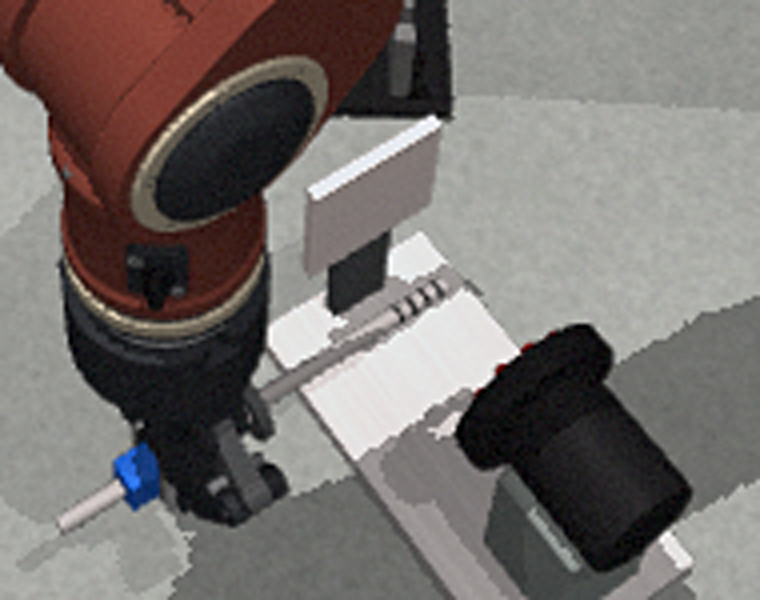

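View pics/top8a.png

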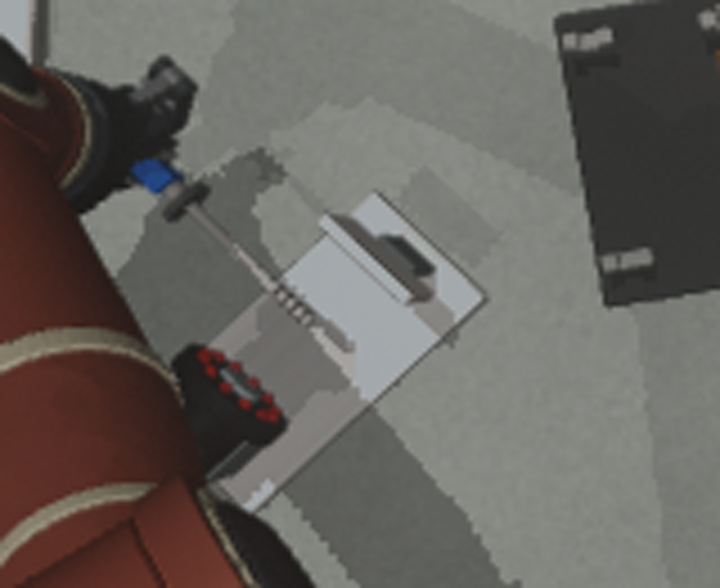

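View pics/wrist8.png

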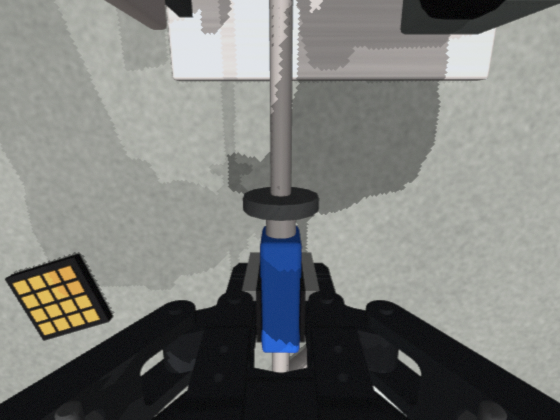

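```bash
python3 - <<'E'
from h import *
np.set_printoptions(precision=4,suppress=True)
S=lambda a,b:(230+a/4-.4,270+b/4-.4); T=lambda a,b:(90+a/4.5-.4,190+b/4.2-.4)
print(tri([ray('side',*S(443,284)),ray('top',*T(314,324))]))
for n,f in(('side',lambda u:((u[0]-230+.4)*4,(u[1]-270+.4)*4)),('top',lambda u:((u[0]-90+.4)*4.5,(u[1]-190+.4)*4.2))):
  print(n,'tip pred',f(proj(n,[.4533,.2127,.1103])),'tail pred',f(proj(n,np.array([.4533,.2127,.1103])+.196*RX)),'handle end',f(proj(n,np.array([.4533,.2127,.1103])+.166*RX)))
s=cv2.imread('pics/side8.png'); cv2.imwrite('pics/side8b.png',cv2.resize(s[325:355,310:360],None,fx=14,fy=14,interpolation=cv2.INTER_CUBIC))
s=cv2.imread('pics/top8.png'); cv2.imwrite('pics/top8b.png',cv2.resize(s[225:285,125:185],None,fx=9,fy=9,interpolation=cv2.INTER_CUBIC))
E
```

```text
(array([0.452 , 0.2114, 0.1098]), [np.float64(0.00021792023564983786), np.float64(0.00021792023564996184)])
side tip pred (np.float64(439.23224527815717), np.float64(285.53506096691297)) tail pred (np.float64(53.42707134937209), np.float64(528.5311137824534)) handle end (np.float64(116.71082796880691), np.float64(488.67238687823476))
top tip pred (np.float64(311.5332245603528), np.float64(322.2126760271038)) tail pred (np.float64(75.96076203819148), np.float64(95.31539076786825)) handle end (np.float64(111.66457599992135), np.float64(129.70437823517554))
```

View pics/side8b.png

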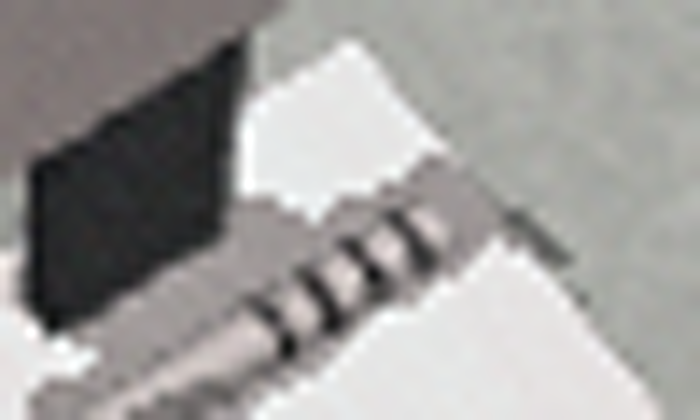

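View pics/top8b.png

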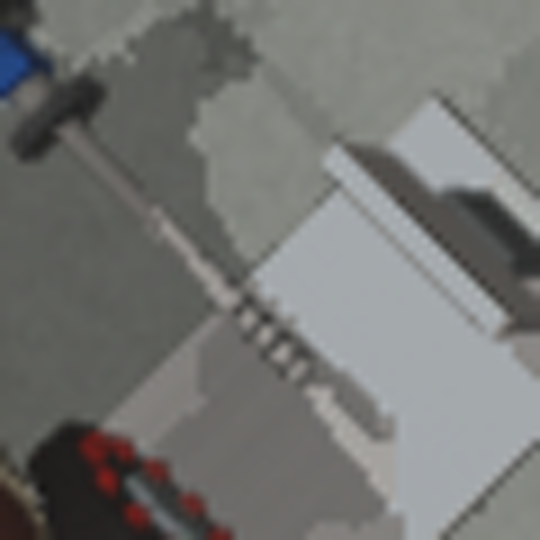

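```bash
python3 - <<'E'
from h import *
from station import ticket
arm.pause(.3); p=pose(); R=Rot.from_quat(p[1]).as_matrix(); print(p[0]+R[:,0]*GX-R[:,2]*.141,np.abs(arm.read_dq()).max(),arm.read_opening(),arm.read_time())
ticket.finish_job(); print(arm.read_time())
E
```

```text
[0.45319572 0.21261738 0.1099853 ] 0.0029746100710056323 0.17135569905431863 27.1083
the job is handed in; nothing more can be done
the job is handed in; nothing more can be done
```

The job is handed in after about 27 s, with the rod still held at the reader.

- **Cover:** I turned the nut clockwise from about 0.15 to about 1.35 rad. The wrist picture confirmed that angle, against the stop at 1.4.
- **Insertion:** I pushed the blue-handled rod in until its collar stopped on the mouth. The axial force rose to about 11.6 N while the handle stayed 41.4 mm from the mouth (41 expected), and the pictures showed the collar seated. I then drew it fully out.
- **At the reader:** Arm readings with the measured grip offset put the tip at (0.4532, 0.2126, 0.1100). My measured read point is (0.4532, 0.2126, 0.110). The rod is level within about 0.001 rad, nothing touches the reader, and the arm is still.

**Disagreements:**
- My first tip fix from the side and top pictures came out about 2 mm from the arm readings. On enlarged crops the tip sat within about 1.5 px of the predicted spot in both pictures.
- Separate estimates of the read point scattered by about 1–2 mm.
- Lengths measured with the wrist camera came out 1–2% short, within the calibration's accuracy.

The orange rod and the loose items were not touched.

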